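Level the pot stand on the stepped hearth and set the pot on it

ROBOT

A 6-joint arm with a two-finger parallel gripper is mounted at the origin on the work surface. World frame = base frame: x ahead of the robot, y to its left, z up, the work surface at z = 0. Lengths are in m, angles in rad, forces in N, time in s.
With the tool pointing down it reaches from about 0.425 to 0.95 m from the base axis. Payload 3.5 kg.
Tool frame: the origin (TCP) lies midway between the tips of the shut fingers; the grasp point (between the pads) lies 19 mm behind it; z points along the fingers, x is the direction in which the jaws open and shut, and the axes are right-handed (so a half turn about z gives the same grasp; the last joint's range is limited). The gripper opens to 85 mm and grips with 20 to 120 N. Pads are 22 mm wide; open, the fingers measure 114 mm over their backs; the gripper's body (76 mm by 85 mm) begins 54 mm behind the grasp point. The pads swing forward as they close: fully open they stand 13 mm farther back than shut.
Start: joints at [1.066, 0.286, 1.577, -0, 1.279, -0.15], TCP at [0.234, 0.633, 0.231] pointing down, gripper open.
Joint ranges: [-2.77, 2.77], [-0.9, 2.22], [0.21, 2.48], [-1.53, 4.67], [0.24, 2.81], [-2.84, 2.84]. Speed limits (rad/s): [2.79, 2.79, 3.14, 3.14, 3.14, 3.14].

INTERFACE

Orientations are given as a rotation vector (axis times angle).
In Python, from workcell import env gives the robot as it stands.
- The arm moves only by the tool step_arm, never from a script. Its argument "rows" is a list that holds one entry, the list of rows, each a list of 7 numbers: the finger opening in cm, from 0 to 8.54, then the shift along the tool's x, y, z in cm, then the turn, a rotation vector about the tool's x, y, z in degrees. In form: [[[gripper, tx, ty, tz, rx, ry, rz], ...]]. A call has 1 to 20 rows; each row is the pose to reach, as a shift and turn from the pose commanded when the call began, along the tool's axes at that moment; what a row does not reach only later rows make up. A row lasts 1/10 s, in which the tool goes at most 50 mm and 8.59 degrees, less where a joint would pass 70% of its speed; a pose out of reach is approached as far as the arm can. A call with a gripper value outside its range is refused whole. The fingers move at their own pace and stop on an object; "force" is the grip in N (left out, the last holds). Time passes only in rows, so rows that repeat a pose let the fingers close. It gives the time, the measured TCP pose, the force and the opening at its end, in the units of the state.
- env.get_state(): the state, without advancing time (a new reading comes with each control period).
- env.grab_frame(name): name is "scene" or "top"; returns a dict with "image" (420x560x3 uint8, red, green, blue), "K" (3x3 intrinsics, pixels), "k1" (the pictures are not rectified: a ray, as slopes to the right and down, at radius r is drawn at 1 + k1 r^2 times it, then the intrinsics apply), "R" (3x3) and "t" (3): a world point X has camera coordinates R X + t. Camera axes: x right, y down, z forward; pixel columns grow to the right and rows downward; lengths in m; the calibration is good to about 2 mm. A picture is of the moment at which its call begins. There is no depth.
- env.finish_job(): hands the job in, once; it reports no verdict.
The state is a dict: "t": time; "q": joint angles; "qd": joint speeds; "tau": joint torques, N m; "tool_pos": TCP position; "tcp_rot": TCP orientation; "ft_force": force on the tool from outside, world axes, zero at the start; "ft_torque": the same for the moment, N m; "gripper_width": opening from 0.0 (shut) to 1.0 (fully open).
Only numpy, scipy, OpenCV 4.12 (cv2) and the standard library are available. Lean on these libraries where they do the work, as an engineer would, in place of code of your own. Each camera call takes 0.05 s, during which the arm holds its last target. There are 200 camera calls.

TASK

The iron pot stand rocks on the tiled hearth because its short leg (yellow corner) is not over the thick pale tile. Turn the stand until the short leg rests on the pale tile and all four feet sit firm and level, with the stand in the middle of the hearth, and let go of it; then lift the black pot by its arched handle and set it down gently, upright, in the middle of the stand. Leave the other things on the counter where they are.

Things in the scene. Friction and masses are not known exactly. Their poses are not given: they have to be found in the camera images.
- hearth: Fixed square hearth of 2 x 2 tiles, 240 x 240 mm, any yaw. Origin: centre of its underside, on the counter; z up, x and y along its edges. Three clay-brown tiles, tops 30 mm above the counter; the pale thick tile fills the (+x, +y) quarter, top 40 mm above the counter. With the stand's axes along these axes and centred here, the stand is level and stand_mid is 105 mm above the counter.
- stand_mid (a point): Loose iron pot stand, 146 mm square, 80 mm high, 0.6 kg, at first askew on the hearth (tilt to 10 deg). Point: middle of its centre bar, on its axis, 75 mm above its long feet; z up, x along the bar. Bar 16 mm wide (y), 10 thick, 118 long, an open gap 51 mm wide on each side, free beneath: grip it across y from above, fingers open about 50 mm. 4 legs at x, y = +-65 mm, feet 18 mm across.
- short_foot (a point): Centre of the underside of the stand's short leg, which is 10 mm shorter than the other three and marked by a yellow corner plate on top and a yellow sleeve. It lies at x = 65, y = 65, z = -65 mm from stand_mid in the stand's axes.
- pot_grip (a point): Black aluminium pot, 166 mm across, flat base 156 mm, rim 85 mm high, about 0.55 kg, with a rigid arched handle. Point: middle of the handle's wooden bar, on the pot's axis, 150 mm above its underside; z up. Bar 96 mm long (x), 16 wide (y), 14 thick, free beneath for 58 mm: grip it across y from above. With the pot on the level stand this point is 260 mm above the counter.
- jar: Bystander: glass jar, 80 mm across, 115 mm high. Origin: centre of its underside.
- tumbler: Bystander: steel tumbler, 68 mm across, 95 mm high. Origin: centre of its underside.
- mortar: Bystander: stone mortar, 116 mm across, 80 mm high. Origin: centre of its underside.
- tin: Bystander: red spice tin, 72 mm across, 90 mm high. Origin: centre of its underside.
- mug: Bystander: white mug, 80 mm across, 80 mm high. Origin: centre of its underside. (Also on the counter, fixed and out of the way: a clay stove 190 mm high at the far left corner, a blue basin 100 mm high at the right edge, a chopping board.)
There are look-alikes about, which are no part of the job. Leave any brown or purple look-alike of the part that bears stand_mid alone.

How it is judged:
On the way:
1. the stand is let go, level and still in the middle of the hearth, its short foot on the pale tile, the pot not yet on it (angle between stand_mid's own z axis and vertical below 0.03 rad and height (world z) of stand_mid between 0.101 and 0.109 m and horizontal distance between stand_mid and hearth below 0.025 m and x of short_foot in the frame of hearth between 0.01 and 0.11 m and y of short_foot in the frame of hearth between 0.01 and 0.11 m and linear speed of stand below 0.02 m/s and angular speed of stand below 0.1 rad/s and contact force between each of the fingers, pot and stand below 0.1 N), for 0.3 s.
At the end, for the whole second after the job is handed in: Stand released, still, level to 1.7 deg, height right to 4 mm, within 25 mm of the hearth's centre, short foot's centre at least 10 mm inside the pale tile's edges; pot released, still, upright to 3 deg, standing on the stand with its axis within 25 mm of the stand's (angle between stand_mid's own z axis and vertical below 0.03 rad and height (world z) of stand_mid between 0.101 and 0.109 m and horizontal distance between stand_mid and hearth below 0.025 m and x of short_foot in the frame of hearth between 0.01 and 0.11 m and y of short_foot in the frame of hearth between 0.01 and 0.11 m and linear speed of each of stand, pot below 0.02 m/s and angular speed of stand below 0.1 rad/s and horizontal distance between pot_grip and stand_mid below 0.025 m and z of pot_grip in the frame of stand_mid between 0.149 and 0.161 m and angle between pot_grip's own z axis and vertical below 0.05 rad); the robot touches nothing.
It fails at once if the pot bangs down on the stand (over 60 N) (contact force between pot and stand above 60 N).
It fails at once if the pot is tipped over (angle between pot_grip's own z axis and vertical above 0.6 rad).
It fails at once if the jar, tumbler, mortar, tin or mug is shifted by more than 30 mm (distance of any of jar, tumbler, mortar, tin, mug from where it was at the start of the episode above 0.03 m).
It also fails if it takes over 72 s, if anything falls off the work surface, if the arm or the gripper's body presses on something with over 40 N, if the wrist force passes 120 N, or if a joint passes its speed limit or range.

## Working session

There is one attempt and no reset: what is moved stays moved. The work goes in short steps, Python scripts to look and compute and a tool call to move; the robot and the scene stay as the last step left them, time stands still between calls to the robot, and variables do not carry over. Pictures are saved under pics/ and viewed, about 8 in all and at most 12, crops included, and the job is handed in when it is done.

Besides the shell and the picture viewer there is one more tool, called in YAML: its name, and indented under it one key for each argument. step_arm: Moves the arm, as the interface text tells. Its arguments: {"type":"object","properties":{"rows":{"type":"array","items":{"type":"array","items":{"type":"array","items":{"type":"number"}}}},"force":{"type":"number"}},"required":["rows"]}

```bash
mkdir -p pics; cat > h.py <<'E'
import numpy as np, cv2
from scipy.spatial.transform import Rotation as Ro
from workcell import env
def grab(n,f):
    d=env.grab_frame(n); cv2.imwrite(f'pics/{f}.png',d['image'][:,:,::-1]); np.savez(f'pics/{f}.npz',**{k:np.array(v) for k,v in d.items()}); return d
def ray(d,u,v):
    K=d['K']; x=np.array([(u-K[0,2])/K[0,0],(v-K[1,2])/K[1,1]]); s=x.copy()
    for _ in range(30): s=x/(1+d['k1']*(s@s))
    r=d['R'].T@np.array([*s,1.]); return -d['R'].T@d['t'],r
def at(d,u,v,z):
    c,r=ray(d,u,v); return c+r*(z-c[2])/r[2]
def proj(d,X):
    p=d['R']@np.array(X)+d['t']; s=p[:2]/p[2]; s=s*(1+d['k1']*(s@s)); return d['K'][:2,:2]@s+d['K'][:2,2]
def crop(f,u0,u1,v0,v1,k,o):
    im=cv2.imread(f'pics/{f}.png')[v0:v1,u0:u1]; cv2.imwrite(f'pics/{o}.png',cv2.resize(im,None,fx=k,fy=k,interpolation=cv2.INTER_CUBIC))
E
python3 - <<'E'
from h import *
for n in('scene','top'):
    d=grab(n,n+'0'); print(n,d['K'],d['k1'],-d['R'].T@d['t'])
print(env.get_state())
E
```

```text
scene [[538.51051909   0.         284.3193433 ]
 [  0.         538.51051909 207.71615656]
 [  0.           0.           1.        ]] -0.19681809202939632 [1.1647742  0.64726741 1.23788733]
top [[449.90207501   0.         278.22306418]
 [  0.         449.90207501 208.68230589]
 [  0.           0.           1.        ]] -0.11186778691382365 [0.4362852  0.04280585 1.39577314]
{'t': 0.1, 'q': array([ 1.06597318e+00,  2.87115436e-01,  1.57806008e+00, -8.14557090e-06,
        1.27859677e+00, -1.49999347e-01]), 'qd': array([ 0.00055458, -0.00328133, -0.00276563,  0.0014599 , -0.0015622 ,
        0.00094149]), 'tau': array([ 1.18201402e-03, -4.07292223e+01, -2.93702281e+01, -1.90528353e-04,
        3.36498750e-03, -9.87627857e-06]), 'tool_pos': array([0.23418943, 0.63242639, 0.23004396]), 'tcp_rot': array([ 2.57781903,  1.79397489, -0.00306456]), 'ft_force': array([ 0.01770224, -0.49584959,  0.44225608]), 'ft_torque': array([-0.00759283, -0.01169889,  0.027541  ]), 'gripper_width': 0.9960229399188074}
```

View pics/top0.png

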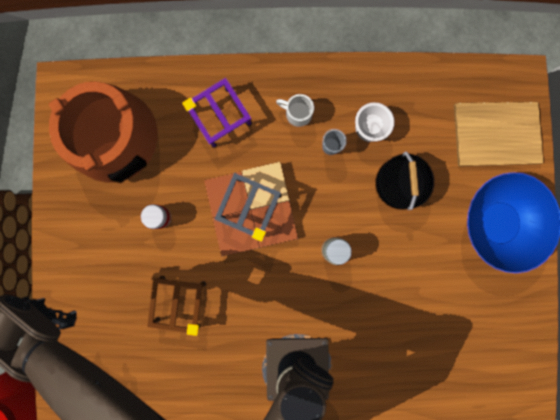

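View pics/scene0.png

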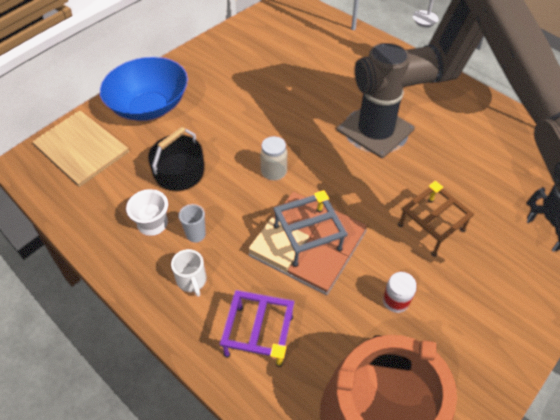

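The top view shows the hearth around (252,207), its pale tile at the upper right (267,185). The iron stand's yellow corner is at (259,234). The pot is at (405,182), with its handle along the image's vertical. I'll enlarge both areas.

```bash
python3 - <<'E'
from h import *
crop('top0',195,315,150,260,6,'c1')
a=cv2.imread('pics/scene0.png')[180:300,235:375]; cv2.imwrite('pics/c2.png',cv2.resize(a,None,fx=5,fy=5,interpolation=cv2.INTER_CUBIC))
crop('top0',365,445,142,217,7,'c3a'); crop('scene0',140,215,120,195,7,'c3b')
x=cv2.imread('pics/c3a.png');y=cv2.imread('pics/c3b.png')
cv2.imwrite('pics/c3.png',cv2.resize(np.hstack([x[:525,:525],y[:525,:525]]),None,fx=.76,fy=.76))
E
```

```text
(no output)
```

View pics/c1.png

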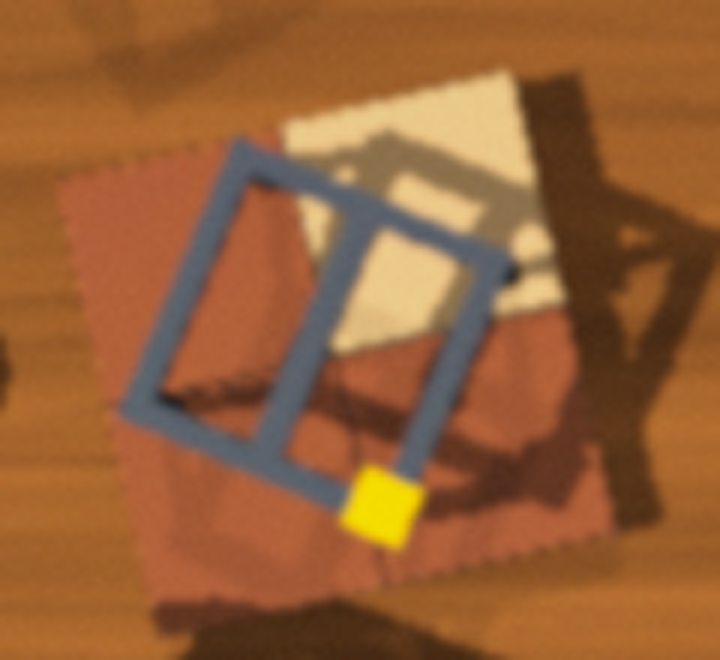

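View pics/c2.png

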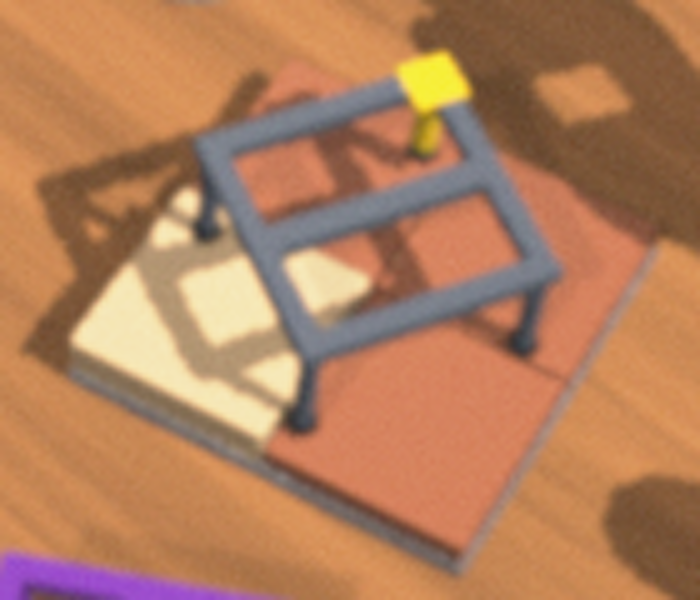

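View pics/c3.png

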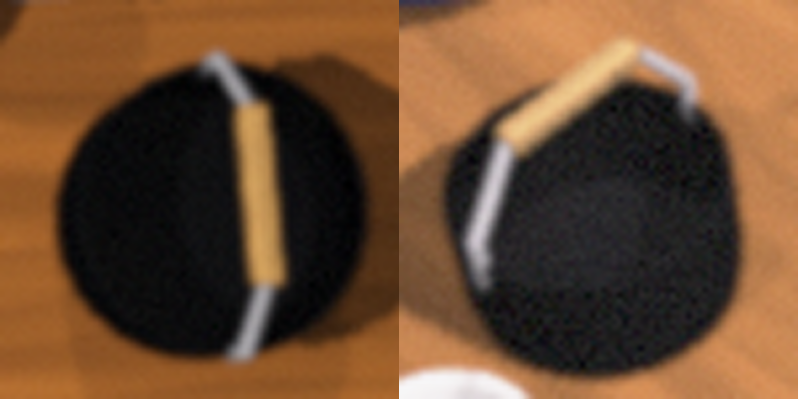

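```bash
cat > fit.py <<'E'
from h import *
from scipy.optimize import least_squares
T=dict(np.load('pics/top0.npz'));S=dict(np.load('pics/scene0.npz'))
def px(p,o,s): return np.array([o[0]+(p[0]+.5)/s-.5,o[1]+(p[1]+.5)/s-.5])
c1=lambda *p:px(p,(195,150),6); c2=lambda *p:px(p,(235,180),5)
def solve(obs,x0,pose,loss='soft_l1'):
    f=lambda x:np.concatenate([proj(d,pose(x,np.array(X)))-p for d,p,X in obs])
    r=least_squares(f,x0,loss=loss); print(np.round(f(r.x).reshape(-1,2),1).tolist()); return r.x
E
python3 - <<'E'
from fit import *
H=[(T,c1(60,185),(-.12,.12,.03)),(T,c1(512,68),(.12,.12,.04)),(T,c1(615,530),(.12,-.12,.03)),(T,c1(285,122),(0,.12,.04)),(T,c1(565,300),(.12,0,.04)),
(S,c2(75,340),(.12,.12,.04)),(S,c2(655,240),(-.12,-.12,.03)),(S,c2(460,550),(-.12,.12,.03)),(S,c2(372,280),(0,0,.04)),(S,c2(265,440),(0,.12,.04))]
hp=lambda x,X:Ro.from_euler('z',x[2]).apply(X)+[x[0],x[1],0]
h=solve(H,[.53,.1,-1.3],hp); print('hearth',h[:2],np.degrees(h[2]))
a=.073
P=[(T,c1(240,135),(-a,-a,.005)),(T,c1(518,262),(-a,a,.005)),(T,c1(122,412),(a,-a,.005)),(T,c1(383,507),(.065,.065,.006)),
(S,c2(195,143),(-a,a,.005)),(S,c2(310,358),(-a,-a,.005)),(S,c2(562,270),(a,-a,.005)),(S,c2(433,82),(.065,.065,.006)),
(S,c2(300,428),(-.065,-.065,-.075)),(S,c2(522,350),(.065,-.065,-.075)),(S,c2(205,235),(-.065,.065,-.075))]
sp=lambda x,X:Ro.from_rotvec(x[3:]).apply(X)+x[:3]
s=solve(P,[.53,.1,.11,0,0,2.7],sp); R=Ro.from_rotvec(s[3:]); print('stand',s[:3],R.as_matrix(),'yaw',np.degrees(np.arctan2(*R.as_matrix()[[1,0],0])))
for X in((.065,.065,-.065),(-.065,.065,-.075),(.065,-.065,-.075),(-.065,-.065,-.075)): print(sp(s,np.array(X)))
k=5.32
O=[(T,px((250,103),(365,142),k),(.048,0,0)),(T,px((267,285),(365,142),k),(-.048,0,0)),(S,px((632-399,45),(140,120),k),(-.048,0,0)),(S,px((505-399,141),(140,120),k),(.048,0,0))]
gp=lambda x,X:Ro.from_euler('z',x[3]).apply(X)+x[:3]
g=solve(O,[.6,-.25,.15,0],gp); print('pot',g)
O3=[(d,p,(X[0],0,.003)) for d,p,X in O]
print(env.get_state()['tool_pos'])
for n,z,u,v in(('jar',.115,338,244),('tin',.09,154,217),('tumbler',.095,334,137),('mortar',.08,374,121)): print(n,at(T,u,v,z)[:2])
E
```

```text
[[-1.2, -0.9], [-0.2, 0.4], [0.5, 0.6], [-0.9, 0.3], [-0.0, 0.2], [-2.1, 0.3], [1.2, -2.6], [0.1, 0.5], [-0.3, -0.4], [-1.3, 0.0]]
hearth [0.49588145 0.13604816] -77.80373155044232
[[-0.4, 0.2], [-0.1, -0.7], [-1.1, 0.7], [0.4, 1.7], [-0.7, -0.2], [-1.7, 0.1], [-0.1, 0.5], [0.2, -0.3], [0.0, -0.5], [-0.1, 0.2], [0.2, 0.6]]
stand [0.5012743  0.13883119 0.10824804] [[-0.90966001 -0.41461129 -0.02482217]
 [ 0.41400796 -0.90989896  0.02610158]
 [-0.03340768  0.01346699  0.99935107]] yaw 155.52858653398314
[0.41681011 0.10490168 0.04199408]
[0.53531413 0.05081963 0.03634356]
[0.4709578  0.22292753 0.03024986]
[0.5892136  0.16910649 0.03459286]
[[-0.1, 0.2], [-0.1, 0.0], [0.0, -0.2], [-0.3, 0.1]]
pot [ 0.56996569 -0.32813021  0.15408737  0.06511739]
[0.23418943 0.63242639 0.23004396]
jar [ 0.38854595 -0.11829102]
tin [0.47343284 0.4152301 ]
tumbler [ 0.69992585 -0.11562854]
mortar [ 0.75017011 -0.2381748 ]
```

```bash
cat >> h.py <<'E'
def delta(p,yaw):
    s=env.get_state(); R0=Ro.from_rotvec(s['tcp_rot']); R1=Ro.from_euler('xz',[180,yaw],degrees=True)
    print('t',s['t'],'pos',s['tool_pos'].round(4),'yaw',Ro.as_euler(R0,'zyx',degrees=True).round(2),'q6',s['q'][5].round(2),'F',s['ft_force'].round(1))
    print('shift cm',(R0.inv().apply(np.array(p)-s['tool_pos'])*100).round(2),'turn',np.degrees((R0.inv()*R1).as_rotvec()).round(2))
E
python3 -c "
from h import *
delta((.501,.139,.23),-114.5)"
```

```text
t 0.1 pos [0.2342 0.6324 0.23  ] yaw [-6.9670e+01 -6.0000e-02  1.7989e+02] q6 -0.15 F [ 0.  -0.5  0.4]
shift cm [-37.    42.16   0.07] turn [-1.9000e-01 -2.0000e-02 -1.7583e+02]
```

step_arm:
  rows:
    - [[8.5,-1.8,2.1,0,0,0,8],[8.5,-3.7,4.2,0,0,0,16],[8.5,-5.5,6.3,0,0,0,24],[8.5,-7.4,8.4,0,0,0,32],[8.5,-9.2,10.5,0,0,0,40],[8.5,-11.1,12.6,0,0,0,48],[8.5,-13,14.8,0,0,0,56],[8.5,-14.8,16.9,0,0,0,64],[8.5,-16.6,19,0,0,0,72],[8.5,-18.5,21.1,0,0,0,80],[8.5,-20.3,23.2,0,0,0,88],[8.5,-22.2,25.3,0,0,0,96],[8.5,-24,27.4,0,0,0,104],[8.5,-25.9,29.5,0,0,0,112],[5,-27.7,31.6,0,0,0,120],[5,-29.6,33.7,0,0,0,128],[5,-31.5,35.8,0,0,0,136],[5,-33.3,37.9,0,0,0,144],[5,-35.2,40,0,0,0,152],[5,-37,42.1,0,0,0,160]]

```text
t: 2.1
tool_pos: [0.5007, 0.1386, 0.2308]
tcp_rot: [2.208, -2.234, -0.001]
ft_force: [-0.7, -0.7, 0.0]
gripper_width: 0.584
```

```bash
python3 -c "
from h import *
delta((.501,.139,.15),-114.5)"
```

```text
t 2.1 pos [0.5007 0.1386 0.2308] yaw [ 9.067e+01 -5.000e-02  1.800e+02] q6 1.66 F [-0.7 -0.7  0. ]
shift cm [-0.04 -0.03  8.08] turn [ 5.000e-02 -1.000e-02  2.383e+01]
```

step_arm:
  rows:
    - [[5,0,0,1,0,0,8],[5,0,0,3,0,0,16],[5,0,0,5,0,0,23.8],[5,0,0,7,0,0,23.8],[5,0,0,9,0,0,23.8],[5,0,0,9,0,0,23.8],[5,0,0,9,0,0,23.8]]

```text
t: 2.8
tool_pos: [0.5004, 0.1397, 0.1411]
tcp_rot: [1.708, -2.636, -0.001]
ft_force: [0.8, -0.6, 0.1]
gripper_width: 0.587
```

```bash
python3 - <<'E'
from h import *
grab('top','t1');grab('scene','s1')
crop('top1' if 0 else 't1',195,315,150,260,5,'a');crop('s1',235,375,170,300,4,'b')
a=cv2.imread('pics/a.png');b=cv2.imread('pics/b.png');h=min(len(a),len(b))
m=np.hstack([a[:h],b[:h]]);cv2.imwrite('pics/c4.png',cv2.resize(m,None,fx=.68,fy=.68,interpolation=cv2.INTER_AREA)); print(m.shape)
delta((.501,.139,.089),-114.5)
E
```

```text
(520, 1160, 3)
t 2.9 pos [0.5015 0.1398 0.1426] yaw [ 1.1412e+02  1.2000e-01 -1.7999e+02] q6 2.07 F [0.6 0.4 0.4]
shift cm [0.1  0.02 5.36] turn [-0.11  0.06  0.38]
```

View pics/c4.png

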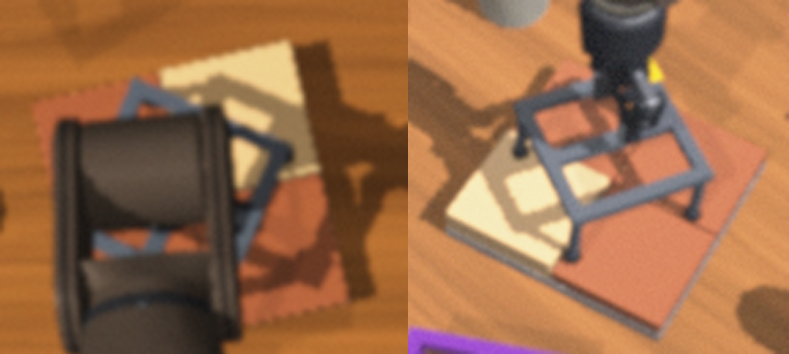

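The fingers hang above the middle of the bar, one over each gap (right panel at about (635,115)). Next I descend and close.

step_arm:
  rows:
    - [[5,0,0,1.5,0,0,0],[5,0,0,3,0,0,0],[5,0,0,4.5,0,0,0],[5,0,0,5.2,0,0,0],[5,0,0,5.2,0,0,0],[3,0,0,5.2,0,0,0],[2,0,0,5.2,0,0,0],[0.5,0,0,5.2,0,0,0],[0.5,0,0,5.2,0,0,0],[0.5,0,0,5.2,0,0,0],[0.5,0,0,5.2,0,0,0],[0.5,0,0,5.2,0,0,0]]
  force: 60

```text
t: 4.1
tool_pos: [0.5013, 0.1399, 0.0902]
tcp_rot: [-1.708, 2.636, -0.001]
ft_force: [-0.9, 0.6, 5.4]
gripper_width: 0.174
```

step_arm:
  rows:
    - [[0.5,0,0,-1,0,0,0],[0.5,0,0,-2,0,0,0],[0.5,0,0,-3,0,0,0],[0.5,0,0,-4,0,0,0],[0.5,0,0,-4,0,0,-5],[0.5,0,0,-4,0,0,-12],[0.5,0,0,-4,0,0,-20],[0.5,0,0,-4,0,0,-28],[0.5,0,0,-4,0,0,-36],[0.5,0,0,-4,0,0,-44],[0.5,0,0,-4,0,0,-52],[0.5,0,0,-4,0,0,-60],[0.5,0,0,-4,0,0,-68],[0.5,0,0,-4,0,0,-76],[0.5,0,0,-4,0,0,-84],[0.5,0,0,-4,0,0,-92],[0.5,0,0,-4,0,0,-100],[0.5,0,0,-4,0,0,-108],[0.5,0,0,-4,0,0,-116],[0.5,0,0,-4,0,0,-123]]

```text
t: 6.1
tool_pos: [0.5006, 0.1397, 0.1296]
tcp_rot: [3.131, 0.251, -0.0]
ft_force: [-0.5, 0.0, -7.1]
gripper_width: 0.175
```

```bash
python3 - <<'E'
from h import *
delta((.496,.136,.089),12.2)
grab('top','t2');grab('scene','s2')
crop('s2',225,365,165,300,5.5,'c5')
E
```

```text
t 6.1 pos [0.5006 0.1397 0.1296] yaw [-9.17e+00 -1.00e-02  1.80e+02] q6 -0.08 F [-0.5  0.  -7.1]
shift cm [-0.51  0.29  4.06] turn [ 0.    0.01 -3.03]
```

View pics/c5.png

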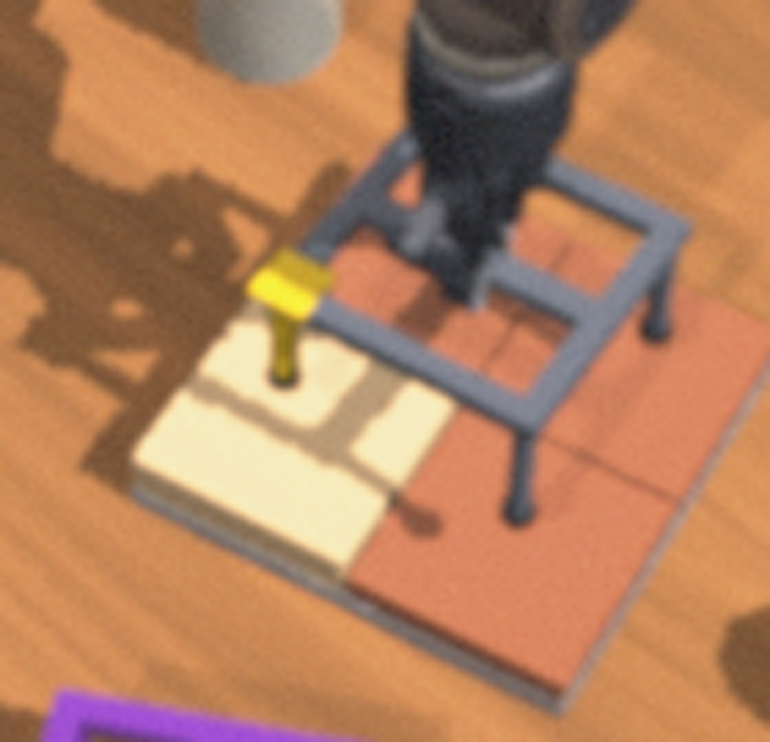

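The yellow foot hangs over the pale tile. I'll lower it with the small correction.

step_arm:
  rows:
    - [[0.5,-0.25,0.15,0,0,0,-1.5],[0.5,-0.5,0.3,0,0,0,-3],[0.5,-0.5,0.3,1,0,0,-3],[0.5,-0.5,0.3,2,0,0,-3],[0.5,-0.5,0.3,3,0,0,-3],[0.5,-0.5,0.3,3.5,0,0,-3],[0.5,-0.5,0.3,3.8,0,0,-3],[0.5,-0.5,0.3,4.0,0,0,-3],[0.5,-0.5,0.3,4.15,0,0,-3],[0.5,-0.5,0.3,4.3,0,0,-3],[0.5,-0.5,0.3,4.3,0,0,-3],[0.5,-0.5,0.3,4.3,0,0,-3]]

```text
t: 7.4
tool_pos: [0.4973, 0.1366, 0.0877]
tcp_rot: [-3.124, -0.324, -0.004]
ft_force: [-0.3, 3.8, 0.3]
gripper_width: 0.178
```

step_arm:
  rows:
    - [[1.8,0,0,0,0,0,0],[2.5,0,0,0,0,0,0],[4,0,0,0,0,0,0],[5,0,0,0,0,0,0],[5,0,0,0,0,0,0],[5,0,0,-1,0,0,0],[5,0,0,-3,0,0,0],[5,0,0,-6,0,0,0],[5,0,0,-10,0,0,0],[5,0,0,-14,0,0,0],[5,0,0,-17,0,0,0]]

```text
t: 8.5
tool_pos: [0.4969, 0.1361, 0.2602]
tcp_rot: [3.124, 0.325, 0.006]
ft_force: [0.1, 0.4, -0.1]
gripper_width: 0.588
```

```bash
python3 - <<'E'
from h import *
g=3.731 # handle yaw deg
delta((.570,-.328,.26),g+90);delta((.570,-.328,.26),g-90)
E
```

```text
t 8.5 pos [0.4969 0.1361 0.2602] yaw [ -11.88    0.24 -179.99] q6 -0.14 F [ 0.1  0.4 -0.1]
shift cm [-2.4  46.92  0.05] turn [  0.2   -0.16 -81.85]
t 8.5 pos [0.4969 0.1361 0.2602] yaw [ -11.88    0.24 -179.99] q6 -0.14 F [ 0.1  0.4 -0.1]
shift cm [-2.4  46.92  0.05] turn [-0.17 -0.21 98.15]
```

step_arm:
  rows:
    - [[5,-0.1,2,0,0,0,5],[5,-0.3,5,0,0,0,12],[5,-0.5,8.5,0,0,0,19],[5,-0.7,12,0,0,0,26],[5,-0.9,15.5,0,0,0,33],[5,-1.1,19,0,0,0,40],[5,-1.3,22.5,0,0,0,47],[5,-1.4,26,0,0,0,54],[5,-1.6,29.5,0,0,0,61],[5,-1.8,33,0,0,0,68],[5,-1.9,36.5,0,0,0,75],[5,-2.1,40,0,0,0,82],[5,-2.2,43,0,0,0,88],[5,-2.3,45.5,0,0,0,94],[5,-2.4,46.9,0,0,0,98],[5,-2.4,46.9,2,0,0,98],[5,-2.4,46.9,5,0,0,98],[5,-2.4,46.9,7,0,0,98],[5,-2.4,46.9,8,0,0,98],[5,-2.4,46.9,8,0,0,98]]

```text
t: 10.5
tool_pos: [0.5685, -0.3273, 0.1748]
tcp_rot: [2.295, -2.145, -0.005]
ft_force: [-0.1, 0.1, 0.3]
gripper_width: 0.583
```

```bash
python3 - <<'E'
from h import *
delta((.570,-.328,.133),3.7-90)
grab('top','t3');grab('scene','s3')
crop('t3',195,315,150,260,5,'a');crop('s3',130,270,70,200,4,'b')
a=cv2.imread('pics/a.png');b=cv2.imread('pics/b.png');h=min(len(a),len(b))
m=np.hstack([a[:h],b[:h]]);cv2.imwrite('pics/c6.png',cv2.resize(m,None,fx=.68,fy=.68,interpolation=cv2.INTER_AREA))
E
```

```text
t 10.5 pos [ 0.5685 -0.3273  0.1748] yaw [ 8.6130e+01 -1.5000e-01 -1.7989e+02] q6 0.83 F [-0.1  0.1  0.3]
shift cm [ 0.08 -0.16  4.18] turn [0.14 0.12 0.17]
```

View pics/c6.png

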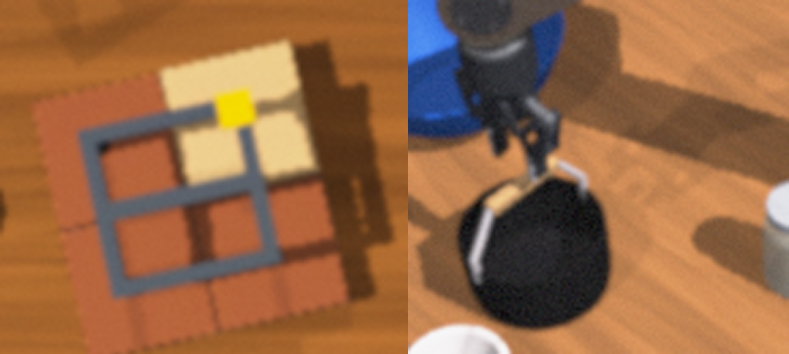

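The stand sits squarely aligned, with the yellow corner over the pale tile at (236,109). The fingers straddle the pot's bar, so I'll descend and grip.

step_arm:
  rows:
    - [[5,0,-0.1,1,0,0,0],[5,0.1,-0.1,2.5,0,0,0],[5,0.1,-0.1,3.7,0,0,0],[5,0.1,-0.1,4.2,0,0,0],[5,0.1,-0.1,4.2,0,0,0],[3,0.1,-0.1,4.2,0,0,0],[2,0.1,-0.1,4.2,0,0,0],[0.5,0.1,-0.1,4.2,0,0,0],[0.5,0.1,-0.1,4.2,0,0,0],[0.5,0.1,-0.1,4.2,0,0,0],[0.5,0.1,-0.1,4.2,0,0,0],[0.5,0.1,-0.1,4.2,0,0,0]]
  force: 80

```text
t: 11.8
tool_pos: [0.5708, -0.3294, 0.1353]
tcp_rot: [2.295, -2.145, 0.004]
ft_force: [0.6, -1.1, 2.9]
gripper_width: 0.167
```

```bash
python3 - <<'E'
from fit import *
T3=dict(np.load('pics/t3.npz')); c=lambda *p:px(p,(195,150),3.4); a=.073
P=[(T3,c(80,132),(-a,a,.11)),(T3,c(118,297),(-a,-a,.11)),(T3,c(281,262),(a,-a,.11)),(T3,c(236,109),(.065,.065,.111))]
hp=lambda x,X:Ro.from_euler('z',x[2]).apply(X)+[x[0],x[1],0]
s=solve(P,[.5,.13,-1.3],hp); print(s,np.degrees(s[2]))
delta((.57,-.328,.265),-86.3)
E
```

```text
[[-0.7, -0.1], [-1.1, 1.0], [0.8, 0.2], [0.9, -1.2]]
[ 0.49626518  0.13778606 -1.36546195] -78.23520678326099
t 11.8 pos [ 0.5708 -0.3294  0.1353] yaw [8.6130e+01 9.0000e-02 1.7991e+02] q6 0.83 F [ 0.6 -1.1  2.9]
shift cm [ -0.13   0.05 -12.97] turn [-0.09 -0.1   0.17]
```

step_arm:
  rows:
    - [[0.5,0,0,-0.5,0,0,0],[0.5,0,0,-1.5,0,0,0],[0.5,0,0,-3,0,0,0],[0.5,0,0,-4.5,0,0,0],[0.5,0,0,-6,0,0,0],[0.5,0,0,-7.5,0,0,0],[0.5,0,0,-9,0,0,0],[0.5,0,0,-10.5,0,0,0],[0.5,0,0,-12,0,0,0],[0.5,0,0,-13.5,0,0,0],[0.5,0,0,-15,0,0,0],[0.5,0,0,-16,0,0,0],[0.5,0,0,-16,0,0,0]]

```text
t: 13.1
tool_pos: [0.5711, -0.3294, 0.2971]
tcp_rot: [-2.295, 2.145, -0.007]
ft_force: [0.5, -0.2, -5.6]
gripper_width: 0.168
```

```bash
python3 - <<'E'
from h import *
delta((.496,.137,.295),-45)
E
```

```text
t 13.1 pos [ 0.5711 -0.3294  0.2971] yaw [ 86.13   0.2  179.84] q6 0.83 F [ 0.5 -0.2 -5.6]
shift cm [-47.04   4.34   0.06] turn [ -0.12  -0.23 -41.12]
```

step_arm:
  rows:
    - [[0.5,-0.6,0.1,0,0,0,0],[0.5,-1.8,0.2,0,0,0,-1],[0.5,-3.6,0.3,0,0,0,-3],[0.5,-6,0.6,0,0,0,-5],[0.5,-9,0.8,0,0,0,-8],[0.5,-12,1.1,0,0,0,-11],[0.5,-15,1.4,0,0,0,-14],[0.5,-18,1.7,0,0,0,-17],[0.5,-21,1.9,0,0,0,-20],[0.5,-24,2.2,0,0,0,-23],[0.5,-27,2.5,0,0,0,-26],[0.5,-30,2.8,0,0,0,-29],[0.5,-33,3.0,0,0,0,-32],[0.5,-36,3.3,0,0,0,-34],[0.5,-39,3.6,0,0,0,-36],[0.5,-41.6,3.8,0,0,0,-38],[0.5,-43.8,4.0,0,0,0,-40],[0.5,-45.6,4.2,0,0,0,-41],[0.5,-46.6,4.3,0,0,0,-41],[0.5,-47,4.3,0,0,0,-41]]

```text
t: 15.1
tool_pos: [0.4945, 0.1386, 0.294]
tcp_rot: [2.902, -1.202, -0.001]
ft_force: [0.1, -1.1, -5.3]
gripper_width: 0.169
```

step_arm:
  rows:
    - [[0.5,0,0,0.5,0,0,0],[0.5,0,0,1,0,0,0],[0.5,0,0,2,0,0,0],[0.5,0,0,2,0,0,0],[0.5,0,0,2,0,0,0]]

```text
t: 15.6
tool_pos: [0.4954, 0.1367, 0.2734]
tcp_rot: [2.9, -1.206, -0.002]
ft_force: [0.2, -0.1, -5.4]
gripper_width: 0.168
```

```bash
python3 - <<'E'
from h import *
delta((.496,.137,.245),-45)
grab('top','t4');grab('scene','s4')
crop('t4',185,325,130,260,4,'a');crop('s4',225,375,120,290,4,'b')
a=cv2.imread('pics/a.png');b=cv2.imread('pics/b.png');b=b[:,:];h=520
m=np.hstack([a[:h],cv2.resize(b,None,fx=h/len(b),fy=h/len(b))]);print(m.shape);cv2.imwrite('pics/c7.png',cv2.resize(m,None,fx=.75,fy=.75,interpolation=cv2.INTER_AREA))
E
```

```text
t 15.6 pos [0.4954 0.1367 0.2734] yaw [ 4.5180e+01 -1.0000e-01  1.7999e+02] q6 0.86 F [ 0.2 -0.1 -5.4]
shift cm [ 0.02 -0.07  2.84] turn [ 0.08  0.06 -0.18]
(520, 1019, 3)
```

View pics/c7.png

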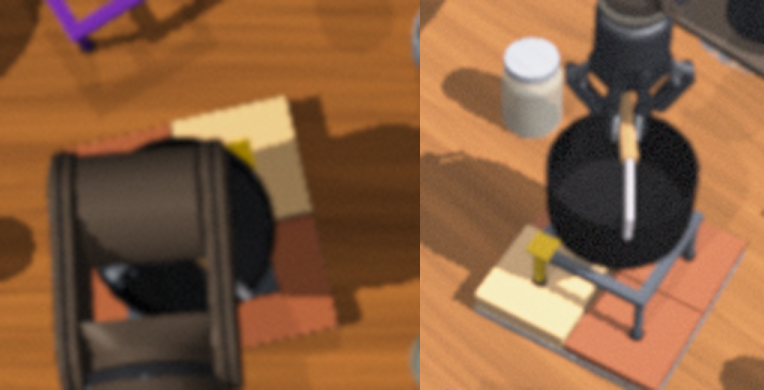

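The pot hangs upright above the stand. I'll lower it slowly.

step_arm:
  rows:
    - [[0.5,0,-0.1,0.5,0,0,0],[0.5,0,-0.1,1,0,0,0],[0.5,0,-0.1,1.5,0,0,0],[0.5,0,-0.1,1.9,0,0,0],[0.5,0,-0.1,2.2,0,0,0],[0.5,0,-0.1,2.35,0,0,0],[0.5,0,-0.1,2.5,0,0,0],[0.5,0,-0.1,2.6,0,0,0],[0.5,0,-0.1,2.7,0,0,0],[0.5,0,-0.1,2.75,0,0,0],[0.5,0,-0.1,2.8,0,0,0],[0.5,0,-0.1,2.8,0,0,0]]

```text
t: 16.9
tool_pos: [0.4964, 0.1379, 0.2463]
tcp_rot: [-2.901, 1.205, -0.0]
ft_force: [-0.2, -0.5, -5.3]
gripper_width: 0.173
```

step_arm:
  rows:
    - [[0.5,0,0,0.05,0,0,0],[0.5,0,0,0.1,0,0,0],[0.5,0,0,0.15,0,0,0],[0.5,0,0,0.15,0,0,0]]

```text
t: 17.3
tool_pos: [0.4964, 0.1378, 0.2453]
tcp_rot: [-2.901, 1.205, -0.0]
ft_force: [-0.5, -1.1, -3.2]
gripper_width: 0.165
```

step_arm:
  rows:
    - [[0.5,0,0,0.05,0,0,0],[0.5,0,0,0.1,0,0,0],[0.5,0,0,0.1,0,0,0]]

```text
t: 17.6
tool_pos: [0.4965, 0.1379, 0.2453]
tcp_rot: [-2.901, 1.205, -0.001]
ft_force: [-3.9, -1.1, 4.3]
gripper_width: 0.169
```

Supported. Now I'll release and rise.

step_arm:
  rows:
    - [[1.8,0,0,0,0,0,0],[2.2,0,0,0,0,0,0],[3,0,0,0,0,0,0],[4,0,0,0,0,0,0],[5,0,0,0,0,0,0],[5,0,0,0,0,0,0],[5,0,0,-1,0,0,0],[5,0,0,-3,0,0,0],[5,0,0,-6,0,0,0],[5,0,0,-9,0,0,0],[5,0,0,-12,0,0,0],[5,3,0,-12,0,0,0],[5,7,0,-12,0,0,0],[5,11,0,-12,0,0,0],[5,15,0,-12,0,0,0],[5,19,0,-12,0,0,0],[5,23,0,-12,0,0,0],[5,25,0,-12,0,0,0],[5,25,0,-12,0,0,0]]

```text
t: 19.5
tool_pos: [0.674, -0.0417, 0.3632]
tcp_rot: [2.899, -1.209, -0.001]
ft_force: [0.0, 0.8, 0.7]
gripper_width: 0.584
```

```bash
python3 - <<'E'
from h import *
print(env.get_state()['t'],env.get_state()['tool_pos'])
a=grab('top','t5');grab('scene','s5')
crop('t5',185,325,130,260,4,'a');crop('s5',225,375,120,290,4,'b')
a=cv2.imread('pics/a.png');b=cv2.imread('pics/b.png');h=520
m=np.hstack([a[:h],cv2.resize(b,None,fx=h/len(b),fy=h/len(b))]);cv2.imwrite('pics/c8.png',cv2.resize(m,None,fx=.75,fy=.75,interpolation=cv2.INTER_AREA))
E
```

```text
19.5 [ 0.673961   -0.0416678   0.36324909]
```

View pics/c8.png

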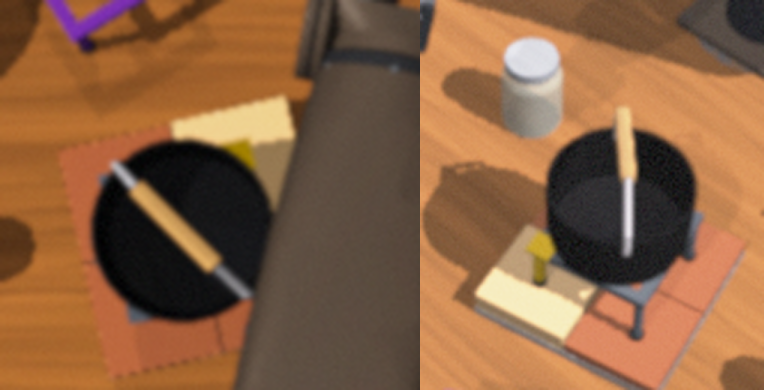

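The pot stands upright on the stand and the fingers are clear. One triangulation check before handing in.

```bash
python3 - <<'E'
from fit import *
T5=dict(np.load('pics/t5.npz'));S5=dict(np.load('pics/s5.npz'));k=2.294
O=[(T5,px((176,227),(185,130),3),(0,0,0)),(S5,px((627-420,146),(225,120),k),(0,0,0))]
print(solve(O,[.5,.13,.26],lambda x,X:x+X,'linear'))
s=env.get_state();print(s['t'],s['ft_force'].round(1),abs(s['qd']).max())
env.finish_job()
E
```

```text
[[-0.5, 0.4], [-0.7, -0.0]]
[0.49405252 0.13922335 0.25759111]
19.6 [-0.2  0.8  0.6] 0.024969543510059585
the job is handed in; nothing more can be done
```

The stand is level in the middle of the hearth with its short yellow leg on the pale tile, and the pot stands upright on it. I handed the job in at 19.6 s; it gave no verdict.

- **Stand:** I gripped the centre bar, lifted it 4 cm, turned it about 126°, set it down and let go. A camera fit after release put its centre 2 mm from the hearth's and its yaw within 0.5°. That fit assumed the stand was level; levelness itself I judged by eye in the pictures.
- **Pot:** I lifted it by the handle and lowered it in millimetre steps. The force read at the wrist after each step changed by only a few newtons. After release, the handle's middle was found at (0.494, 0.139, 0.258) m. That is about 3 mm sideways from the stand's centre and 2 mm below the nominal 260 mm, so within measuring error.
- **Everything else:** I saw no contact with the other objects, but I did not measure them again. The gripper was open and clear of everything at hand-in. No check failed or disagreed.

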